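Change over the setting masters and present the flange master to the reader

TASK

Change over the masters: the spur gear is back in its cassette, so first fold that cassette's open flap fully shut over it. Then lift the flap of the other cassette, take out the flange that is hidden beneath, and present it to the code reader: level, right way up, centred over the round window with its underside about 8 cm above the glass. Finish while still holding it there in the gripper, with the gear left in its shut cassette and the other objects on the table left where they are.

Things in the scene. Friction and masses are not known exactly. Their poses are not given: they have to be found in the camera images.
- cassette_open: Grey square case whose flap stands open at the start and which holds the spur gear; fixed to the table. 120 x 120 mm, 48 mm tall, walls 6 mm, open well 108 x 108 mm inside whose black pad is 12 mm above the underside. Origin: centre of the underside; x points from the front (pull-bar side, to the robot's right) to the hinge side (to its left), z up.
- flap_open (a joint): Angle of the flap of cassette_open: 0 = shut flat on the case, 1.57 = upright, 1.95 = stop. A friction hinge: the flap (120 g) stays at any angle; about 2 N at the bar moves it.
- bar_open (a point): Middle of the pull bar on that flap: a round steel bar, 10 mm thick, 70 mm long, along the point's y axis (parallel to the hinge), on a foot at each end, its centre line 36 mm off the flap's outer face and 13 mm from its free edge. At (-122, 0, 41) mm in the frame of hinge_open. Shut, it is on top, 89 mm above the table, point axes as the case's; they turn with the flap.
- hinge_open (a point): Middle of that flap's hinge line, 60 mm behind the case's centre, 48 mm above the table; y along the hinge, axes turn with the flap (z out of its outer face, x away from its free edge). The flap is a plate 135 mm long (15 mm overhang at the front), 120 mm wide, 5 mm thick. Opening carries the bar up and then over to the robot's left.
- cassette_shut: The second case, the same as cassette_open in every size and axis, whose flap is shut at the start with the flange inside; fixed to the table. The two cases stand side by side, either one on the left.
- flap_shut (a joint): Angle of the flap of cassette_shut, with the same meaning and stiffness as flap_open; 0 at the start.
- bar_shut (a point): Middle of the pull bar of the flap of cassette_shut; same sizes and axes as bar_open.
- hinge_shut (a point): Hinge line of the flap of cassette_shut, at its middle; same meaning as hinge_open.
- flange: Steel flange, a disc 68 mm across and 10 mm thick with a round hub on top, 34 mm across, up to 26 mm above the underside (hub 16 mm high, to be gripped from above); 0.18 to 0.34 kg. Lies loose, hub up, on the pad of cassette_shut, within 8 mm of its centre each way. Origin: centre of its underside; z up along the hub.
- spur_gear: Steel spur gear, 63 mm across, 22 mm tall, with a small hub on top; lies loose on the pad of cassette_open. Origin: centre of its underside.
- reader: Grey code reader, a low block 90 x 90 mm and 36 mm tall with a black round window on top, looking up; fixed to the table. Origin: centre of its underside.
- window (a point): Centre of the reader's round window (68 mm rim), on its top face, 36 mm above the table.
- plug_gauge: Bystander: plug gauge lying on the table, 96 mm long, 16 mm thick. Origin: middle of its underside.
- v_block: Bystander: steel V-block, 34 x 45 x 34 mm. Origin: centre of its underside.
- loupe: Bystander: black eyepiece loupe standing up, 37 mm across, 35 mm tall. Origin: centre of its underside.
- micrometer: Bystander: micrometer lying on the table, 50 x 137 x 13 mm. Origin: middle of its underside.
Not all that is in view belongs to the job. What is shaped like the spur_gear but orange, purple or turquoise is not meant.

How it is judged:
On the way, in this order (a step that is already met when the one before it is completed fails the run):
1. the flap over the spur gear is shut (value of joint flap_open below 0.06 rad), for 0.2 s.
2. the other cassette's flap is lifted (past 55 degrees) (value of joint flap_shut above 0.95 rad), for 0.2 s.
3. the flange is out, above its cassette's rim, in the fingers (height (world z) of flange above 0.06 m and contact force between the fingers and flange above 1 N), for 0.2 s.
At the end, for the whole second after the job is handed in: Flange held still in the fingers, clear of all else: within 20 mm of the window's centre, underside 50 to 110 mm above it, hub up, level within 0.2 rad. flap_open below 0.06 rad, spur gear within 40 mm of its well's centre, on the pad. No bystander was moved over 20 mm (contact force between the fingers and flange above 1 N and contact force between flange and reader below 0.05 N and horizontal distance between flange and window below 0.02 m and z of flange in the frame of window between 0.05 and 0.11 m and angle between flange's own z axis and vertical below 0.2 rad and linear speed of flange below 0.03 m/s and value of joint flap_open below 0.06 rad and z of spur_gear in the frame of cassette_open below 0.03 m and horizontal distance between spur_gear and cassette_open below 0.04 m); the arm keeps its last pose, push and grip.
It fails at once if a bystander (plug gauge, V-block, loupe or micrometer) is moved by more than 20 mm (distance of any of plug_gauge, v_block, loupe, micrometer from where it was at the start of the episode above 0.02 m).
It also fails if it takes over 72 s, if anything falls off the work surface, if the arm or the gripper's body presses on something with over 40 N, if the wrist force passes 120 N, or if a joint passes its speed limit or range.

ROBOT

A 6-joint arm with a two-finger parallel gripper is mounted at the origin on a cart in front of the work surface, level with it; the furniture and walls round the work are solid. World frame = base frame: x ahead of the robot, y to its left, z up, the work surface at z = 0. Lengths are in m, angles in rad, forces in N, time in s.
With the tool pointing down it reaches from about 0.2 to 0.875 m from the base axis. Payload 3.4 kg.
Tool frame: the origin (TCP) lies midway between the tips of the shut fingers; the grasp point (between the pads) lies 19 mm behind it; z points along the fingers, y is the direction in which the jaws open and shut (so a half turn about z gives the same grasp; the last joint's range is limited). The gripper opens to 94 mm and grips with 3 to 60 N. Pads are 16 mm wide; open, the fingers measure 119 mm over their backs; the gripper's body (75 mm by 177 mm) begins 78 mm behind the grasp point.
Start: joints at [-1.267, 0.276, 1.505, -0, 1.361, -0.121], TCP at [0.237, -0.524, 0.205] pointing down, gripper open.
Joint ranges: [-2.89, 2.89], [-0.75, 2.08], [0.22, 2.7], [-1.18, 4.32], [0.11, 2.71], [-2.7, 2.7]. Speed limits (rad/s): [2.57, 2.57, 3.14, 3.14, 3.14, 3.14].

INTERFACE

Orientations are given as a rotation vector (axis times angle).
In Python, from workcell import manip, cams, finder gives the robot as it stands.
- The arm moves only by the tool step_arm, never from a script. Its argument "deltas" is one flat list of numbers, 5 for each row, row after row: the opening, from -1 (shut) to 1 (fully open), then the shift along the tool's x, y, z in m, then the turn about the tool's z in degrees. A call has 1 to 8 rows; each row is the pose to reach, as a shift and turn from the pose commanded when the call began, along the tool's axes at that moment; what a row does not reach only later rows make up. A row lasts 1/12 s, in which the tool goes at most 41.7 mm and 7.16 degrees, less where a joint would pass 70% of its speed; a pose out of reach is approached as far as the arm can. A call with a gripper value outside its range is refused whole. The fingers move at their own pace and stop on an object; the grip force is fixed at half the most. Time passes only in rows, so rows that repeat a pose let the fingers close. It gives the time, the measured TCP pose, the force and the opening at its end, in the units of the state.
- manip.sense(): the state, without advancing time (a new reading comes with each control period).
- cams.snapshot(name): name is "side" or "top" or "wrist"; returns a dict with "image" (400x640x3 uint8, red, green, blue), "depth" (400x640 float32, m along the optical axis (not along the pixel's ray), 0 where there is no reading), "mtx" (3x3 intrinsics, pixels), "position" and "orientation" of the camera in the world; the wrist camera has in their place "T_tool_cam" (4x4, takes a point from camera to tool coordinates, whose origin is the TCP and whose axes are the flange's). Camera axes: x right, y up, looking along -z (the intrinsics and any distortion apply to the point x, -y, -z); pixel columns grow to the right and rows downward; lengths in m; the calibration is good to about 2 mm. A picture is of the moment at which its call begins: read the wrist's pose just before it.
- manip.close_job(): hands the job in, once; it reports no verdict.
Trained networks look in the newest picture that a camera, given by its name, has taken for a name from the list of things; names that differ only in an ending like _2 or _b are one class to them, and where a whole thing is asked for, a point or a joint stands for the part that bears it (a point fixed in the world has none). Each returns a list of dicts, best first, with "conf" (0 to 1); they miss things now and then, are a little off and sometimes report something else, mostly with a low value. They report only what shows in the picture. A call takes as long as a camera call. They do not tell look-alikes from the thing itself.
- finder.find_in(target, camera): "position" ([x, y, z] in m, in the coordinates of the camera as it stood for that picture, good to about 4 mm: the middle of the surface that is visible of it).
The state is a dict: "time": time; "joints": joint angles; "qvel": joint speeds; "joint_torque": joint torques, N m; "eef_pos": TCP position; "orientation": TCP orientation; "force": force on the tool from outside, world axes, zero at the start; "ft_torque": the same for the moment, N m; "gripper_width": finger opening in m.
Only numpy, scipy, OpenCV 4.12 (cv2) and the standard library are available. Lean on these libraries where they do the work, as an engineer would, in place of code of your own. Each camera call takes 0.05 s, during which the arm holds its last target. There are 200 camera calls.

## Working session

There is one attempt and no reset: what is moved stays moved. The work goes in short steps, Python scripts to look and compute and a tool call to move; the robot and the scene stay as the last step left them, time stands still between calls to the robot, and variables do not carry over. Pictures are saved under pics/ and viewed, about 8 in all and at most 12, crops included, and the job is handed in when it is done.

Besides the shell and the picture viewer there is one more tool, called after "Call:" by a JSON object that holds its "api" and its "payload", one argument or row to a line. step_arm: Moves the arm, as the interface text tells. Its arguments: {"type":"object","properties":{"deltas":{"type":"array"}},"required":["deltas"]}

```bash
mkdir -p pics
cat > h.py <<'E'
from workcell import manip, cams, finder
import numpy as np, cv2
from scipy.spatial.transform import Rotation as R
def rot(o):
    o=np.array(o,float)
    if o.shape==(3,3): return o
    return R.from_rotvec(o).as_matrix() if o.size==3 else R.from_quat(o).as_matrix()
def camT(s,st=None):
    T=np.eye(4)
    if 'T_tool_cam' in s:
        T[:3,:3]=rot(st['orientation']);T[:3,3]=st['eef_pos'];return T@np.array(s['T_tool_cam'])
    T[:3,:3]=rot(s['orientation']);T[:3,3]=s['position'];return T
def snap(n):
    st=manip.sense();s=cams.snapshot(n);return s,camT(s,st)
def cloud(s,T):
    d=s['depth'];K=np.array(s['mtx']);v,u=np.indices(d.shape)
    p=np.stack([(u-K[0,2])/K[0,0]*d,-(v-K[1,2])/K[1,1]*d,-d],-1)
    w=p@T[:3,:3].T+T[:3,3];w[d==0]=np.nan;return w
def find(t,n,T):
    return [(np.round(T[:3,:3]@np.array(x['position'])+T[:3,3],3).tolist(),round(x['conf'],2)) for x in finder.find_in(t,n)]
def save(s,f): cv2.imwrite('pics/'+f,s['image'][:,:,::-1])
E
python3 - <<'E'
from h import *
print(manip.sense())
for n in ['top','side']:
    s,T=snap(n);save(s,n+'.png');print(n,{k:(v if k not in('image','depth') else 0) for k,v in s.items()})
    for t in ['cassette_open','cassette_shut','flap_open','bar_open','bar_shut','spur_gear','flange','reader','plug_gauge','v_block','loupe','micrometer']:
        print(t,find(t,n,T))
E
```

```text
{'time': 0.0, 'joints': array([-1.26699304e+00,  2.76553389e-01,  1.50610427e+00, -3.52093189e-05,
        1.36070537e+00, -1.21063337e-01]), 'qvel': array([-1.01005304e-03, -1.42352878e-03,  7.14073940e-05, -1.14160658e-04,
       -2.15813976e-03, -1.27883394e-04]), 'joint_torque': array([ 1.83900025e-03, -4.04568565e+01, -2.37222433e+01,  7.00220000e-02,
        3.41208803e-02, -1.42741533e-04]), 'eef_pos': array([ 0.23679332, -0.5233568 ,  0.20463998]), 'orientation': array([-3.06924933e+00, -6.62010942e-01,  3.07419467e-04]), 'force': array([-0.2434999 , -0.06095156,  0.74710157]), 'ft_torque': array([0.01775987, 0.00539969, 0.00342375]), 'gripper_width': 0.09416699722021724}
top {'image': 0, 'depth': 0, 'mtx': array([[519.1822702 ,   0.        , 321.6915653 ],
       [  0.        , 519.1822702 , 201.39880632],
       [  0.        ,   0.        ,   1.        ]]), 'position': array([0.44233215, 0.16862847, 1.3584751 ]), 'orientation': array([ 0.05451646, -0.04095391, -1.57795508])}
cassette_open [([0.535, 0.072, 0.049], 0.91)]
cassette_shut [([0.48, 0.314, 0.051], 0.93), ([0.542, 
[... 908 characters left out ...]
,  0.63198795]), 'orientation': array([ 0.39325712, -1.33440788, -2.25725651])}
cassette_open [([0.507, -0.096, 0.035], 0.61), ([0.521, 0.099, 0.069], 0.58), ([0.482, 0.311, 0.054], 0.52)]
cassette_shut [([0.471, 0.34, 0.053], 0.67)]
flap_open [([0.534, 0.105, 0.113], 0.73)]
bar_open [([0.535, 0.103, 0.12], 0.62)]
bar_shut [([0.536, 0.102, 0.115], 0.49)]
spur_gear [([0.384, 0.017, 0.017], 0.6), ([0.39, -0.115, 0.014], 0.52), ([0.511, 0.05, 0.03], 0.51), ([0.556, 0.184, 0.013], 0.5)]
flange []
reader [([0.5, -0.098, 0.031], 0.72)]
plug_gauge [([0.374, 0.155, 0.012], 0.45)]
v_block []
loupe [([0.581, 0.509, 0.025], 0.53), ([0.478, 0.312, 0.053], 0.5)]
micrometer [([0.388, 0.543, 0.007], 0.76)]
```

View pics/top.png

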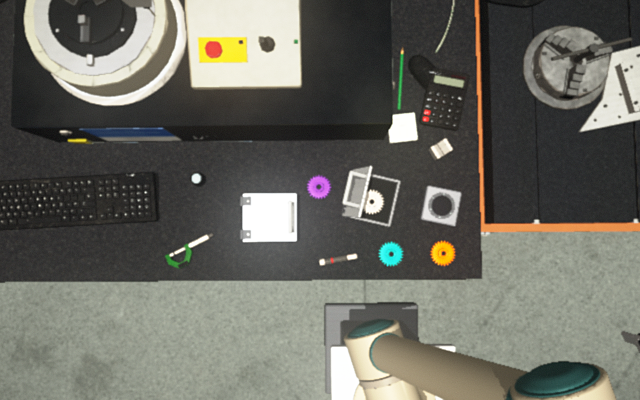

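View pics/side.png

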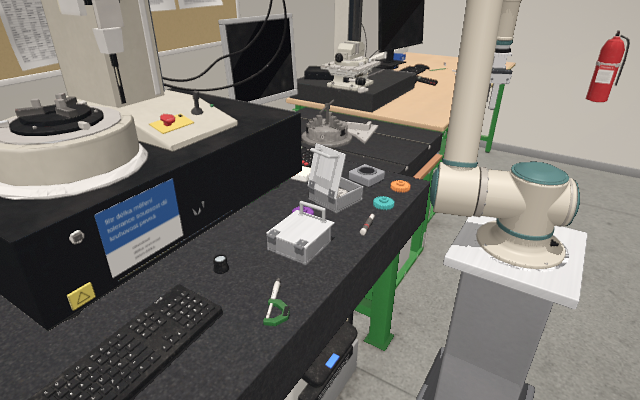

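Run:
```python
from h import *
s,T=snap('top');w=cloud(s,T);z=w[...,2]
def box(name,cx,cy,r,z0,z1):
    m=(abs(w[...,0]-cx)<r)&(abs(w[...,1]-cy)<r)&(z>z0)&(z<z1)
    p=w[m];
    if len(p)<5: print(name,len(p));return
    rc=cv2.minAreaRect((p[:,:2]*1000).astype(np.float32));print(name,len(p),rc,'z',np.percentile(p[:,2],[5,50,95]))
box('shutflap',.48,.31,.1,.045,.065)
box('shutbar',.48,.27,.1,.08,.1)
box('case',.535,.07,.11,.04,.058)
box('flap up',.54,.1,.09,.1,.25)
box('reader',.507,-.122,.07,.03,.045)
for a in range(7):
    box('slice%d'%a,.54,.12,.12,.06+.02*a,.08+.02*a)
```

```text
shutflap 2431 ((482.64947509765625, 316.41326904296875), (139.71922302246094, 118.87022399902344), 89.61897277832031) z [0.04961108 0.05384753 0.05845173]
shutbar 120 ((483.12652587890625, 258.0400695800781), (7.906866550445557, 75.71163177490234), 89.87257385253906) z [0.08944088 0.09381609 0.09866186]
case 309 ((530.3989868164062, 56.880577087402344), (127.61756134033203, 119.6878890991211), 76.37586975097656) z [0.04238342 0.04828962 0.05315937]
flap up 824 ((541.202392578125, 101.50863647460938), (47.546112060546875, 119.92263793945312), 76.41856384277344) z [0.10710146 0.17272087 0.1834517 ]
reader 1179 ((510.1310729980469, -123.71484375), (89.66226196289062, 89.62491607666016), 77.86185455322266) z [0.03121496 0.0356017  0.04034966]
slice0 81 ((544.258056640625, 111.83294677734375), (8.017335891723633, 118.17137908935547), 75.40318298339844) z [0.06153294 0.07157479 0.07988562]
slice1 92 ((542.2221069335938, 106.42945861816406), (6.585734844207764, 116.74151611328125), 77.28934478759766) z [0.08146289 0.09029768 0.09937297]
slice2 102 ((541.0658569335938, 101.27440643310547), (7.327674865722656, 119.7696762084961), 76.46627807617188) z [0.1010846  0.11005252 0.11817593]
slice3 110 ((540.040283203125, 96.00358581542969), (7.0116143226623535, 119.37781524658203), 75.68828582763672) z [0.1211671  0.13012502 0.13848461]
slice4 115 ((538.614013671875, 90.95612335205078), (7.091777801513672, 117.96746826171875), 77.24946594238281) z [0.14108159 0.14945333 0.15899518]
slice5 316 ((541.2935180664062, 101.37493133544922), (47.328956604003906, 119.68276977539062), 76.41856384277344) z [0.16279723 0.17646176 0.17971128]
slice6 181 ((542.2525634765625, 101.46405029296875), (47.14441680908203, 117.36896514892578), 76.45506286621094) z [0.18023702 0.18183121 0.18528022]
```

The top view shows the open case at about px (373,195), its flap leaning from px (345–370, 168–215) with the bar on the left. The shut case is at (270,217) with its bar at (292,217), and the reader is at (441,205). The purple, turquoise and orange gears are decoys. The side view agrees. Next I'll fit the bar in the case frame and check clearance to the machine block.

```bash
cat >> h.py <<'E'
def go(p,yaw_deg,st=None):
    """tool-frame shift & turn from the current pose to world TCP p with tool x axis at yaw (tool down)"""
    st=st or manip.sense();Rt=rot(st['orientation']);d=Rt.T@(np.array(p)-st['eef_pos'])
    y=np.degrees(np.arctan2(Rt[1,0],Rt[0,0]));t=-((yaw_deg-y+180)%360-180)
    return np.round(d,4).tolist(),round(t,2),'yaw',round(y,2)
E
python3 - <<'E'
from h import *
s,T=snap('top');w=cloud(s,T).reshape(-1,3);w=w[~np.isnan(w[:,0])]
a=np.radians(76.4);X=np.array([np.cos(a),np.sin(a),0]);Y=np.array([-X[1],X[0],0])
H=np.array([.545,.113,.048]);q=(w-H)@np.c_[X,Y,[0,0,1]]
m=(abs(q[:,1])<.03)&(q[:,0]>-.06)&(q[:,0]<.06)&(q[:,2]>.03)&(q[:,2]<.2)
for lo in np.arange(-.05,.05,.01):
    k=m&(q[:,0]>=lo)&(q[:,0]<lo+.01)
    if k.sum(): print(round(lo,3),k.sum(),np.round(q[k][:,2].max(),3),np.round(np.median(q[k],0),3))
k=m&(q[:,2]>.11)&(q[:,0]>-.008);b=q[k];print('bar',len(b),b.mean(0),b.max(0),(H+b.mean(0)@np.c_[X,Y,[0,0,1]].T))
b=w[(w[:,2]>.08)&(w[:,1]>-.1)&(w[:,1]<.6)&(w[:,0]>.58)];print('block minx',np.percentile(b[:,0],[0,1,5]),np.percentile(b[:,2],[5,50,95]))
print(go([.547,.121,.30],-13.6))
E
```

```text
-0.04 70 0.138 [-0.033 -0.001  0.132]
-0.03 130 0.13 [-0.025  0.     0.109]
-0.02 112 0.126 [-0.015 -0.001  0.071]
-0.01 62 0.133 [-0.007 -0.004  0.041]
0.0 96 0.141 [0.006 0.    0.134]
0.01 20 0.134 [0.011 0.001 0.132]
bar 118 [ 0.00656093 -0.00043769  0.13329117] [0.01164593 0.02995187 0.14112156] [0.54696817 0.11927405 0.18129117]
block minx [0.58002627 0.67541829 0.67687397] [0.17952259 0.25253373 0.35274611]
([0.5482, -0.4599, -0.0945], np.float64(37.94), 'yaw', np.float64(24.34))
```

Call:
{"api": "step_arm", "payload": {
  "deltas": [-0.28, 0.0, 0.0, -0.04, 6, -0.28, 0.04, -0.033, -0.05, 12, -0.28, 0.07, -0.06, -0.06, 19, -0.28, 0.1, -0.085, -0.07, 25, -0.28, 0.13, -0.11, -0.08, 32, -0.28, 0.16, -0.135, -0.09, 38, -0.28, 0.19, -0.16, -0.095, 38, -0.28, 0.22, -0.185, -0.095, 38]
}}

```text
time: 2.07
eef_pos: [0.3606, -0.2664, 0.302]
orientation: [3.117, -0.375, 0.004]
force: [0.0, 0.2, -0.0]
gripper_width: 0.0441
```

```bash
python3 -c "
from h import *
print(manip.sense()['eef_pos'],go([.547,.119,.28],-13.6))"
```

```text
[ 0.36064646 -0.26644964  0.30200284] ([0.0895, -0.4187, 0.0215], np.float64(-0.12), 'yaw', np.float64(-13.72))
```

Call:
{"api": "step_arm", "payload": {
  "deltas": [-0.28, 0.0895, -0.4187, 0.02, 0, -0.28, 0.0895, -0.4187, 0.02, 0, -0.28, 0.0895, -0.4187, 0.02, 0, -0.28, 0.0895, -0.4187, 0.02, 0, -0.28, 0.0895, -0.4187, 0.02, 0, -0.28, 0.0895, -0.4187, 0.02, 0, -0.28, 0.0895, -0.4187, 0.02, 0, -0.28, 0.0895, -0.4187, 0.02, 0]
}}

```text
time: 2.73
eef_pos: [0.5047, 0.0345, 0.285]
orientation: [3.119, -0.373, 0.001]
force: [0.5, -0.8, 0.5]
gripper_width: 0.0337
```

```bash
python3 -c "
from h import *
print(manip.sense()['eef_pos'],manip.sense()['gripper_width'],go([.547,.119,.28],-13.6))"
```

```text
[0.50470332 0.03445597 0.2849933 ] 0.033710902318163496 ([0.0212, -0.0921, 0.005], np.float64(-0.04), 'yaw', np.float64(-13.64))
```

Call:
{"api": "step_arm", "payload": {
  "deltas": [-0.28, 0.021, -0.092, 0.005, 0, -0.28, 0.021, -0.092, 0.005, 0, -0.28, 0.021, -0.092, 0.005, 0, -0.28, 0.021, -0.092, 0.005, 0, -0.28, 0.021, -0.092, 0.005, 0]
}}

```text
time: 3.15
eef_pos: [0.546, 0.1164, 0.2794]
orientation: [3.118, -0.372, -0.002]
force: [-0.3, -0.5, 0.2]
gripper_width: 0.0338
```

Run:
```python
from h import *
s,T=snap('wrist');save(s,'w1.png');print(manip.sense()['eef_pos'])
for t in ['bar_open','flap_open']: print(t,find(t,'wrist',T))
w=cloud(s,T).reshape(-1,3);w=w[~np.isnan(w[:,0])]
a=np.radians(76.4);X=np.array([np.cos(a),np.sin(a),0]);Y=np.array([-X[1],X[0],0]);B=np.c_[X,Y,[0,0,1]]
H=np.array([.545,.113,.048]);q=(w-H)@B
m=(abs(q[:,1])<.045)&(q[:,0]>-.05)&(q[:,0]<.06)&(q[:,2]>.11)&(q[:,2]<.16)
for lo in np.arange(-.05,.04,.005):
    k=m&(q[:,0]>=lo)&(q[:,0]<lo+.005)
    if k.sum(): print(round(lo,3),k.sum(),np.round(q[k].min(0),3),np.round(q[k].max(0),3))
```

```text
[0.54580075 0.11559951 0.27978455]
bar_open [([0.55, 0.1, 0.154], 0.72), ([0.513, -0.114, 0.036], 0.34)]
flap_open [([0.552, 0.097, 0.162], 0.71)]
-0.04 24 [-0.036 -0.044  0.129] [-0.035  0.007  0.131]
-0.035 506 [-0.035 -0.045  0.126] [-0.03   0.025  0.134]
-0.03 621 [-0.03  -0.045  0.11 ] [-0.025  0.03   0.131]
-0.025 123 [-0.025 -0.043  0.11 ] [-0.02   0.04   0.127]
-0.02 132 [-0.02 -0.04  0.12] [-0.015  0.039  0.128]
-0.015 140 [-0.015 -0.04   0.122] [-0.01   0.04   0.131]
-0.01 136 [-0.01  -0.039  0.123] [-0.005  0.04   0.132]
-0.005 131 [-0.005 -0.039  0.125] [-0.     0.04   0.133]
-0.0 345 [ 0.    -0.039  0.125] [0.004 0.039 0.134]
0.005 551 [ 0.005 -0.039  0.128] [0.01  0.04  0.135]
0.01 259 [ 0.01  -0.038  0.128] [0.012 0.038 0.134]
```

View pics/w1.png

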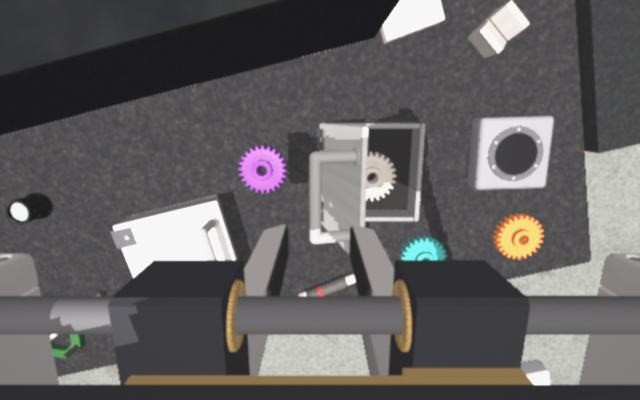

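The wrist view shows the bar at px (312,200), left of the flap, and it agrees with the fit: bar at (0.547, 0.120, 0.177). Next: descend and grip.

Call:
{"api": "step_arm", "payload": {
  "deltas": [-0.28, 0.0, -0.004, 0.04, 0, -0.28, 0.0, -0.004, 0.08, 0, -0.28, 0.0, -0.004, 0.121, 0, -0.28, 0.0, -0.004, 0.121, 0, -1, 0.0, -0.004, 0.121, 0, -1, 0.0, -0.004, 0.121, 0, -1, 0.0, -0.004, 0.121, 0, -1, 0.0, -0.004, 0.121, 0]
}}

```text
time: 3.97
eef_pos: [0.5495, 0.1203, 0.1619]
orientation: [-3.119, 0.374, -0.009]
force: [0.0, -1.9, 0.6]
gripper_width: 0.0106
```

Run:
```python
from h import *
st=manip.sense();print(st['eef_pos'],st['gripper_width'],st['force'])
# arc in case frame from th0 to 0 : tool-y = -xcase , tool z = -z
def P(t): return np.array([-.122*np.cos(t)+.041*np.sin(t), .122*np.sin(t)+.041*np.cos(t)])
for t in np.arange(1.31,-.04,-.085): print(round(t,3),np.round((P(t)-P(1.31))*[-1,-1],4))
```

```text
[0.5495006  0.12032645 0.16185796] 0.010598672228842539 [ 0.03015772 -1.90692709  0.59747003]
1.31 [-0. -0.]
1.225 [ 0.0109 -0.0002]
1.14 [0.0218 0.0005]
1.055 [0.0327 0.0021]
0.97 [0.0433 0.0046]
0.885 [0.0537 0.0081]
0.8 [0.0637 0.0124]
0.715 [0.0734 0.0175]
0.63 [0.0826 0.0234]
0.545 [0.0912 0.0301]
0.46 [0.0993 0.0375]
0.375 [0.1067 0.0456]
0.29 [0.1133 0.0543]
0.205 [0.1193 0.0635]
0.12 [0.1244 0.0731]
0.035 [0.1286 0.0832]
```

Bar gripped (10.6 mm). Next: swing the flap shut along the arc.

Call:
{"api": "step_arm", "payload": {
  "deltas": [-1, 0, 0.011, 0.0, 0, -1, 0, 0.022, 0.0005, 0, -1, 0, 0.033, 0.002, 0, -1, 0, 0.0433, 0.0045, 0, -1, 0, 0.0537, 0.008, 0, -1, 0, 0.0637, 0.0124, 0, -1, 0, 0.0734, 0.0175, 0, -1, 0, 0.0826, 0.0234, 0]
}}

```text
time: 4.63
eef_pos: [0.5293, 0.0389, 0.1361]
orientation: [3.119, -0.374, 0.007]
force: [3.8, 0.9, 2.2]
gripper_width: 0.009
```

Call:
{"api": "step_arm", "payload": {
  "deltas": [-1, 0, 0.0086, 0.0067, 0, -1, 0, 0.0167, 0.0141, 0, -1, 0, 0.024, 0.0222, 0, -1, 0, 0.0307, 0.031, 0, -1, 0, 0.0367, 0.04, 0, -1, 0, 0.0418, 0.0497, 0, -1, 0, 0.046, 0.06, 0, -1, 0, 0.0475, 0.065, 0]
}}

```text
time: 5.3
eef_pos: [0.5179, -0.0077, 0.0692]
orientation: [3.118, -0.373, 0.004]
force: [5.6, -3.3, 2.7]
gripper_width: 0.0093
```

Run:
```python
from h import *
st=manip.sense();print(st['eef_pos'],st['gripper_width'],st['force'],np.array([.547,.119])-.13*np.array([.235,.972]))
```

```text
[ 0.51786011 -0.00767182  0.06915026] 0.009325162012951667 [ 5.58688431 -3.33275097  2.73064306] [ 0.51645 -0.00736]
```

Call:
{"api": "step_arm", "payload": {
  "deltas": [-1, 0, 0.0, 0.003, 0, -1, 0, 0.0, 0.005, 0, -1, 0, 0.0, 0.005, 0, -1, 0, 0.0, 0.005, 0]
}}

```text
time: 5.63
eef_pos: [0.518, -0.0079, 0.068]
orientation: [3.116, -0.371, 0.006]
force: [-1.0, -4.5, 22.6]
gripper_width: 0.009
```

Run:
```python
from h import *
st=manip.sense();print(st['eef_pos'],st['gripper_width'],st['force'])
s,T=snap('top');w=cloud(s,T).reshape(-1,3)
m=(abs(w[:,0]-.535)<.03)&(abs(w[:,1]-.10)<.03)&(w[:,2]>.03);p=w[m&(w[:,2]<.07)]
A=np.c_[p[:,:2],np.ones(len(p))];print(len(p),np.linalg.lstsq(A,p[:,2],rcond=None)[0],np.median(p[:,2]))
```

```text
[ 0.51798524 -0.00794753  0.06798186] 0.009021763668469806 [-0.96621428 -4.50530389 22.58676315]
413 [-0.00656222 -0.01495668  0.05868017] 0.053994248813274304
```

Shut: the flap is flat and presses back with 22 N. Next: release, lift, and go to the other bar.

Call:
{"api": "step_arm", "payload": {
  "deltas": [-0.28, 0, 0.0, -0.004, 0, -0.28, 0, 0, -0.005, 0, -0.28, 0, 0, -0.005, 0, -0.28, 0, 0.0, -0.005, 0, -0.28, 0, 0.0, -0.04, 0, -0.28, 0, 0, -0.08, 0, -0.28, 0, 0, -0.11, 0, -0.28, 0, 0, -0.11, 0]
}}

```text
time: 6.35
eef_pos: [0.5199, -0.0061, 0.1804]
orientation: [3.119, -0.373, 0.015]
force: [0.6, -0.1, -0.5]
gripper_width: 0.0339
```

Run:
```python
from h import *
st=manip.sense();print(st['eef_pos'],st['gripper_width'],st['force'],go([.483,.258,.18],0))
```

```text
[ 0.519855   -0.00606751  0.1804229 ] 0.03387404853835176 [ 0.60930086 -0.143321   -0.46394861] ([-0.0981, -0.2479, -0.0003], np.float64(-13.64), 'yaw', np.float64(-13.64))
```

Call:
{"api": "step_arm", "payload": {
  "deltas": [-0.28, -0.098, -0.248, 0, -13.6, -0.28, -0.098, -0.248, 0, -13.6, -0.28, -0.098, -0.248, 0, -13.6, -0.28, -0.098, -0.248, 0, -13.6, -0.28, -0.098, -0.248, 0, -13.6, -0.28, -0.098, -0.248, 0, -13.6, -0.28, -0.098, -0.248, 0, -13.6, -0.28, -0.098, -0.248, 0, -13.6]
}}

```text
time: 7.02
eef_pos: [0.4778, 0.2618, 0.1734]
orientation: [-3.141, -0.006, 0.006]
force: [0.4, 0.2, 1.2]
gripper_width: 0.0339
```

Run:
```python
from h import *
s,T=snap('top');w=cloud(s,T).reshape(-1,3)
p=w[(abs(w[:,0]-.535)<.03)&(abs(w[:,1]-.10)<.03)&(w[:,2]>.03)&(w[:,2]<.07)]
A=np.c_[p[:,:2],np.ones(len(p))];print(len(p),np.linalg.lstsq(A,p[:,2],rcond=None)[0],np.median(p[:,2]))
p=w[(abs(w[:,0]-.525)<.06)&(abs(w[:,1]-.03)<.06)&(w[:,2]>.03)&(w[:,2]<.07)]
A=np.c_[p[:,:2],np.ones(len(p))];print(len(p),np.linalg.lstsq(A,p[:,2],rcond=None)[0],np.median(p[:,2]))
s,T=snap('wrist');w=cloud(s,T).reshape(-1,3);st=manip.sense()
m=(abs(w[:,0]-.483)<.06)&(abs(w[:,1]-.258)<.04)&(w[:,2]>.075)&(w[:,2]<.105)
print(np.nanpercentile(w[m],[2,50,98],axis=0),m.sum())
print(st['eef_pos'],go([.483,.258,.07],0))
```

```text
431 [-0.017264   -0.02132631  0.06519973] 0.0541304826914335
1857 [ 0.00285677 -0.00132155  0.05257371] 0.054091444574640546
[[0.44799751 0.25386121 0.08925718]
 [0.48646814 0.25867882 0.0930536 ]
 [0.52239204 0.26337292 0.0949079 ]] 1261
[0.47869463 0.25811785 0.17371565] ([0.0046, -0.0001, 0.1037], np.float64(0.06), 'yaw', np.float64(0.06))
```

Call:
{"api": "step_arm", "payload": {
  "deltas": [-0.28, 0.005, 0.0, 0.04, 0, -0.28, 0.005, 0, 0.08, 0, -0.28, 0.005, 0, 0.104, 0, -0.28, 0.005, 0, 0.104, 0, -1, 0.005, 0, 0.104, 0, -1, 0.005, 0, 0.104, 0, -1, 0.005, 0, 0.104, 0, -1, 0.005, 0, 0.104, 0]
}}

```text
time: 7.78
eef_pos: [0.4865, 0.2585, 0.0734]
orientation: [-3.14, 0.002, -0.006]
force: [-0.6, -0.7, 0.3]
gripper_width: 0.0103
```

Run:
```python
from h import *
st=manip.sense();print(st['eef_pos'],st['gripper_width'],st['force'])
def P(t): return np.array([-.122*np.cos(t)+.041*np.sin(t), .122*np.sin(t)+.041*np.cos(t)])
for n in range(3):
    for k in range(1,9):
        print(np.round((P(.078*(8*n+k))-P(.078*8*n))*-1,4))
    print()
```

```text
[0.48653589 0.25851831 0.07339253] 0.010294151159012213 [-0.60446121 -0.67803234  0.32780768]
[-0.0036 -0.0094]
[-0.0079 -0.0185]
[-0.0128 -0.0272]
[-0.0185 -0.0355]
[-0.0247 -0.0433]
[-0.0316 -0.0506]
[-0.039  -0.0574]
[-0.0469 -0.0636]

[-0.0084 -0.0055]
[-0.0172 -0.0104]
[-0.0263 -0.0146]
[-0.0357 -0.018 ]
[-0.0454 -0.0207]
[-0.0552 -0.0226]
[-0.0652 -0.0238]
[-0.0752 -0.0241]

[-0.01    0.0004]
[-0.02    0.0016]
[-0.0298  0.0035]
[-0.0395  0.0063]
[-0.0489  0.0097]
[-0.058   0.0139]
[-0.0668  0.0188]
[-0.0752  0.0244]
```

Call:
{"api": "step_arm", "payload": {
  "deltas": [-1, 0, -0.0036, -0.0094, 0, -1, 0, -0.0079, -0.0185, 0, -1, 0, -0.0128, -0.0272, 0, -1, 0, -0.0185, -0.0355, 0, -1, 0, -0.0247, -0.0433, 0, -1, 0, -0.0316, -0.0506, 0, -1, 0, -0.039, -0.0574, 0, -1, 0, -0.0469, -0.0636, 0]
}}

```text
time: 8.45
eef_pos: [0.4863, 0.303, 0.1379]
orientation: [3.136, 0.001, 0.006]
force: [2.2, -8.2, 5.1]
gripper_width: 0.0089
```

Call:
{"api": "step_arm", "payload": {
  "deltas": [-1, 0, -0.0084, -0.0055, 0, -1, 0, -0.0172, -0.0104, 0, -1, 0, -0.0263, -0.0146, 0, -1, 0, -0.0357, -0.018, 0, -1, 0, -0.0454, -0.0207, 0, -1, 0, -0.0552, -0.0226, 0, -1, 0, -0.0652, -0.0238, 0, -1, 0, -0.0752, -0.0241, 0]
}}

```text
time: 9.12
eef_pos: [0.4861, 0.3812, 0.1619]
orientation: [-3.141, 0.001, -0.006]
force: [2.9, -4.1, 3.4]
gripper_width: 0.0089
```

Call:
{"api": "step_arm", "payload": {
  "deltas": [-1, 0, -0.01, 0.0004, 0, -1, 0, -0.02, 0.0016, 0, -1, 0, -0.0298, 0.0035, 0, -1, 0, -0.0395, 0.0063, 0, -1, 0, -0.0489, 0.0097, 0, -1, 0, -0.058, 0.0139, 0, -1, 0, -0.0668, 0.0188, 0, -1, 0, -0.0668, 0.0188, 0]
}}

```text
time: 9.78
eef_pos: [0.4856, 0.4498, 0.1386]
orientation: [-3.14, 0.0, -0.001]
force: [5.5, 1.1, 1.2]
gripper_width: 0.0089
```

Call:
{"api": "step_arm", "payload": {
  "deltas": [-0.5, 0, 0, 0, 0, -0.5, 0, 0, 0, 0, -0.5, 0, 0, 0, 0, -0.5, 0, 0, -0.03, 0, -0.5, 0, 0, -0.07, 0, -0.5, 0, 0, -0.11, 0, -0.5, 0, 0, -0.14, 0, -0.5, 0, 0, -0.14, 0]
}}

```text
time: 10.45
eef_pos: [0.4866, 0.4492, 0.2877]
orientation: [-3.134, 0.001, -0.013]
force: [-0.1, 0.8, 1.3]
gripper_width: 0.0233
```

Run:
```python
from h import *
st=manip.sense();print(st['eef_pos'],st['gripper_width'],st['force'])
s,T=snap('top');save(s,'top2.png');print(find('flange','top',T),find('flap_shut','top',T))
w=cloud(s,T).reshape(-1,3)
p=w[(abs(w[:,0]-.483)<.05)&(abs(w[:,1]-.32)<.05)&(w[:,2]>.032)&(w[:,2]<.044)]
print(len(p),cv2.minEnclosingCircle((p[:,:2]*1000).astype(np.float32)),p.mean(0))
print(go([.483,.315,.27],90))
```

```text
[0.4866     0.44915586 0.28768456] 0.02326294870254199 [-0.06270447  0.78789773  1.25432275]
[([0.527, 0.049, 0.055], 0.73), ([0.483, 0.325, 0.021], 0.65)] [([0.476, 0.4, 0.12], 0.88), ([0.652, -0.127, 0.031], 0.46)]
92 ((482.1911926269531, 327.2485656738281), 17.132619857788086) [0.4817469  0.32724902 0.03860675]
([-0.001, 0.1319, 0.0094], np.float64(-90.06), 'yaw', np.float64(-0.06))
```

View pics/top2.png

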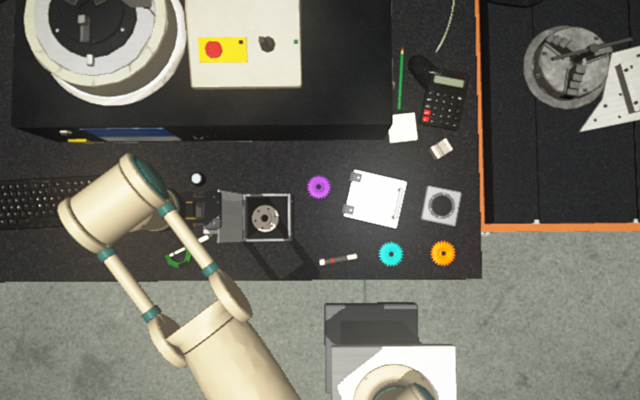

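The flange is visible at px (264,217), hub centre (0.482, 0.327). The open case is now shut and the other flap is up.

Call:
{"api": "step_arm", "payload": {
  "deltas": [0.28, -0.004, 0.035, 0, -7, 0.28, -0.004, 0.07, 0, -14, 0.28, -0.004, 0.1, 0, -21, 0.28, -0.004, 0.122, 0, -28, 0.28, -0.004, 0.122, 0, -35, 0.28, -0.004, 0.122, 0, -42, 0.28, -0.004, 0.122, 0, -49, 0.28, -0.004, 0.122, 0, -56]
}}

```text
time: 11.27
eef_pos: [0.4795, 0.3243, 0.2774]
orientation: [-2.77, -1.481, 0.009]
force: [-1.1, -0.6, 0.6]
gripper_width: 0.0601
```

Call:
{"api": "step_arm", "payload": {
  "deltas": [0.28, 0, 0, 0, -7, 0.28, 0, 0, 0, -14, 0.28, 0, 0, 0, -21, 0.28, 0, 0, 0, -28, 0.28, 0, 0, 0, -34, 0.28, 0, 0, 0, -34, 0.28, 0, 0, 0, -34]
}}

```text
time: 11.85
eef_pos: [0.4799, 0.3248, 0.2781]
orientation: [-2.225, -2.216, 0.007]
force: [-0.1, -0.4, -0.2]
gripper_width: 0.0603
```

Run:
```python
from h import *
st=manip.sense();print(st['eef_pos'],st['gripper_width'],st['joints'])
s,T=snap('wrist');save(s,'w2.png');print(find('flange','wrist',T))
w=cloud(s,T).reshape(-1,3)
for z0,z1 in [(.030,.046),(.014,.028)]:
    p=w[(abs(w[:,0]-.482)<.05)&(abs(w[:,1]-.325)<.05)&(w[:,2]>z0)&(w[:,2]<z1)]
    if len(p)>5: print(len(p),cv2.minEnclosingCircle((p[:,:2]*1000).astype(np.float32)),np.median(p,0))
print(go([.482,.327,.15],90))
```

```text
[0.47990337 0.32481322 0.27810372] 0.06028888904409799 [4.74791171e-01 2.54988451e-01 1.35703556e+00 2.45875900e-04
 1.53411598e+00 4.78636247e-01]
[([0.484, 0.329, 0.025], 0.55)]
422 ((498.6878967285156, 345.7951965332031), 41.51591491699219) [0.48279289 0.32727267 0.03814288]
1614 ((480.08306884765625, 320.50494384765625), 62.340728759765625) [0.48281072 0.32971279 0.02201359]
([0.0022, 0.0019, 0.129], np.float64(-0.18), 'yaw', np.float64(89.82))
```

View pics/w2.png

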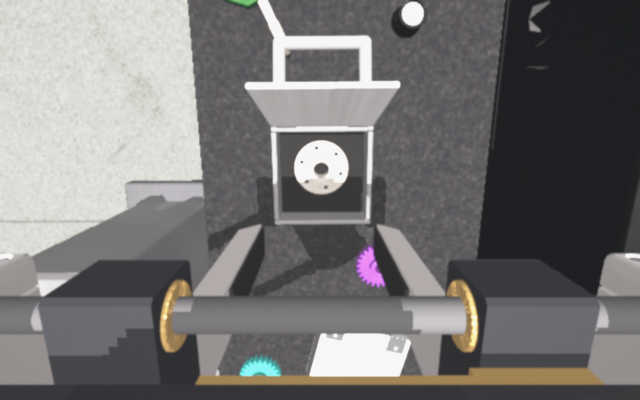

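Run:
```python
from h import *
s,T=snap('wrist');print(np.round(s['T_tool_cam'],3))
w=cloud(*snap('top')).reshape(-1,3)
p=w[(abs(w[:,0]-.483)<.05)&(w[:,1]>.36)&(w[:,1]<.48)&(w[:,2]>.05)]
for z in np.arange(.06,.2,.02):
    k=p[abs(p[:,2]-z)<.01]; print(round(z,2),len(k),k[:,1].min().round(3) if len(k) else '')
```

```text
[[-0.     0.973  0.232  0.067]
 [ 1.     0.    -0.001  0.001]
 [-0.001  0.232 -0.973 -0.179]
 [ 0.     0.     0.     1.   ]]
0.06 0 
0.08 0 
0.1 0 
0.12 0 
0.14 0 
0.16 8 0.407
0.18 13 0.409
0.2 0
```

Call:
{"api": "step_arm", "payload": {
  "deltas": [0.28, 0.002, 0.0025, 0.04, 0, 0.28, 0.002, 0.0025, 0.08, 0, 0.28, 0.002, 0.0025, 0.12, 0, 0.28, 0.002, 0.0025, 0.15, 0, 0.28, 0.002, 0.0025, 0.18, 0, 0.28, 0.002, 0.0025, 0.2, 0, 0.28, 0.002, 0.0025, 0.215, 0, 0.28, 0.002, 0.0025, 0.215, 0]
}}

```text
time: 12.72
eef_pos: [0.481, 0.3259, 0.0618]
orientation: [-2.222, -2.218, 0.011]
force: [0.6, -0.1, -0.5]
gripper_width: 0.0601
```

Run:
```python
from h import *
st=manip.sense();print(st['eef_pos'],st['gripper_width'],st['force'],go([.4825,.327,.0255],90))
```

```text
[0.48101291 0.32588491 0.06176506] 0.060142031650401426 [ 0.61200611 -0.12489582 -0.46031047] ([0.0012, 0.0017, 0.0363], np.float64(-0.11), 'yaw', np.float64(89.89))
```

Call:
{"api": "step_arm", "payload": {
  "deltas": [0.28, 0.001, 0.0015, 0.012, 0, 0.28, 0.001, 0.0015, 0.024, 0, 0.28, 0.001, 0.0015, 0.032, 0, 0.28, 0.001, 0.0015, 0.037, 0, 0.28, 0.001, 0.0015, 0.037, 0, 0.28, 0.001, 0.0015, 0.037, 0]
}}

```text
time: 13.22
eef_pos: [0.4853, 0.3284, 0.0288]
orientation: [2.223, 2.22, 0.001]
force: [0.4, 0.5, 0.2]
gripper_width: 0.0604
```

Call:
{"api": "step_arm", "payload": {
  "deltas": [0.28, 0, -0.001, 0.003, 0, -1, 0, -0.001, 0.003, 0, -1, 0, -0.001, 0.003, 0, -1, 0, -0.001, 0.003, 0, -1, 0, -0.001, 0.003, 0, -1, 0, -0.001, 0.003, 0, -1, 0, -0.001, 0.003, 0, -1, 0, -0.001, 0.003, 0]
}}

```text
time: 13.88
eef_pos: [0.4828, 0.3281, 0.0254]
orientation: [-2.222, -2.219, 0.003]
force: [-4.5, -0.2, 4.3]
gripper_width: 0.0327
```

Call:
{"api": "step_arm", "payload": {
  "deltas": [-1, 0, 0, -0.01, 0, -1, 0, 0, -0.03, 0, -1, 0, 0, -0.055, 0, -1, 0, 0, -0.085, 0, -1, 0, 0, -0.115, 0, -1, 0, 0, -0.15, 0, -1, 0, 0, -0.185, 0, -1, 0, 0, -0.185, 0]
}}

```text
time: 14.55
eef_pos: [0.489, 0.3302, 0.2184]
orientation: [2.218, 2.216, 0.024]
force: [1.2, 0.4, -2.4]
gripper_width: 0.0328
```

Run:
```python
from h import *
st=manip.sense();print(st['eef_pos'],st['gripper_width'],st['force'])
s,T=snap('top');w=cloud(s,T);z=w[...,2]
# window: dark disc on reader
m=(abs(w[...,0]-.51)<.07)&(abs(w[...,1]+.123)<.07)&(z>.028)&(z<.045)
print(cv2.minAreaRect((w[m][:,:2]*1000).astype(np.float32)))
g=s['image'].mean(-1);k=m&(g<60);c=w[k];print(len(c),cv2.minEnclosingCircle((c[:,:2]*1000).astype(np.float32)),c.mean(0))
print(go([.51,-.1235,.20],90))
```

```text
[0.48895373 0.33021951 0.21835843] 0.03282336321109971 [ 1.15326579  0.3968773  -2.40374642]
((510.4853210449219, -123.7608871459961), (91.0063705444336, 89.9292984008789), 77.65299987792969)
5 ((512.243896484375, -142.69122314453125), 11.585295677185059) [ 0.51559082 -0.14375915  0.03634568]
([-0.453, 0.023, 0.0131], np.float64(-0.06), 'yaw', np.float64(89.94))
```

Call:
{"api": "step_arm", "payload": {
  "deltas": [-1, -0.02, 0.001, 0, 0, -1, -0.05, 0.003, 0, 0, -1, -0.085, 0.004, 0, 0, -1, -0.12, 0.006, 0, 0, -1, -0.155, 0.008, 0, 0, -1, -0.19, 0.01, 0, 0, -1, -0.225, 0.012, 0, 0, -1, -0.26, 0.014, 0, 0]
}}

```text
time: 15.27
eef_pos: [0.4967, 0.0663, 0.2083]
orientation: [-2.221, -2.22, 0.004]
force: [-0.5, 0.3, -2.7]
gripper_width: 0.033
```

Call:
{"api": "step_arm", "payload": {
  "deltas": [-1, -0.035, 0.002, 0, 0, -1, -0.07, 0.004, 0, 0, -1, -0.105, 0.005, 0, 0, -1, -0.135, 0.006, 0, 0, -1, -0.16, 0.007, 0, 0, -1, -0.18, 0.007, 0, 0, -1, -0.19, 0.007, 0, 0, -1, -0.19, 0.007, 0, 0]
}}

```text
time: 15.93
eef_pos: [0.5039, -0.1237, 0.2087]
orientation: [-2.225, -2.216, 0.003]
force: [1.4, 0.7, -3.6]
gripper_width: 0.0325
```

Run:
```python
from h import *
st=manip.sense();print(st['eef_pos'],st['gripper_width'],st['force'])
print(go([.51,-.123,.1295],90))
```

```text
[ 0.50392239 -0.12368077  0.20866103] 0.03252924168018995 [ 1.42234759  0.67804759 -3.56982196]
([0.0007, 0.0063, 0.0791], np.float64(-0.22), 'yaw', np.float64(89.78))
```

Call:
{"api": "step_arm", "payload": {
  "deltas": [-1, 0.0005, 0.006, 0.015, 0, -1, 0.0005, 0.006, 0.035, 0, -1, 0.0005, 0.006, 0.055, 0, -1, 0.0005, 0.006, 0.07, 0, -1, 0.0005, 0.006, 0.078, 0, -1, 0.0005, 0.006, 0.08, 0, -1, 0.0005, 0.006, 0.08, 0, -1, 0.0005, 0.006, 0.08, 0]
}}

```text
time: 16.6
eef_pos: [0.5113, -0.121, 0.131]
orientation: [2.221, 2.22, 0.001]
force: [0.0, 0.3, -2.2]
gripper_width: 0.0326
```

Run:
```python
from h import *
s,T=snap('side');save(s,'side3.png');w=cloud(s,T).reshape(-1,3)
p=w[(abs(w[:,0]-.51)<.06)&(abs(w[:,1]+.123)<.06)&(w[:,2]>.09)&(w[:,2]<.135)];print('flange pts',len(p),np.round([p.min(0),p.max(0)],3),find('flange','side',T))
s,T=snap('wrist');print('reader/flange',find('reader','wrist',T),find('flange','wrist',T))
s,T=snap('top');w=cloud(s,T).reshape(-1,3)
p=w[(abs(w[:,0]-.525)<.06)&(abs(w[:,1]-.03)<.06)&(w[:,2]>.03)&(w[:,2]<.07)]
A=np.c_[p[:,:2],np.ones(len(p))];print('flap',len(p),np.linalg.lstsq(A,p[:,2],rcond=None)[0])
for t in ['plug_gauge','v_block','loupe','micrometer']: print(t,find(t,'top',T))
st=manip.sense();print(st['eef_pos'],st['gripper_width'],st['force'],st['qvel'])
```

```text
flange pts 146 [[ 0.478 -0.143  0.117]
 [ 0.547 -0.084  0.135]] [([0.505, -0.102, 0.127], 0.49)]
reader/flange [([0.508, -0.093, 0.035], 0.88)] [([0.512, -0.113, 0.127], 0.63)]
flap 1867 [ 0.00215562 -0.00422566  0.0530086 ]
plug_gauge [([0.37, 0.144, 0.014], 0.73), ([0.51, -0.104, 0.127], 0.36)]
v_block [([0.653, -0.129, 0.032], 0.5)]
loupe [([0.583, 0.498, 0.03], 0.68), ([0.505, -0.103, 0.036], 0.59), ([0.387, 0.536, 0.011], 0.29)]
micrometer [([0.389, 0.535, 0.013], 0.88)]
[ 0.51063599 -0.12136088  0.13048965] 0.03305175221092017 [ 0.47264074  0.59205398 -2.65716138] [-7.07443794e-04  1.38590197e-03  3.51264051e-05  4.33265744e-04
  2.47374587e-04  6.65191598e-04]
```

View pics/side3.png

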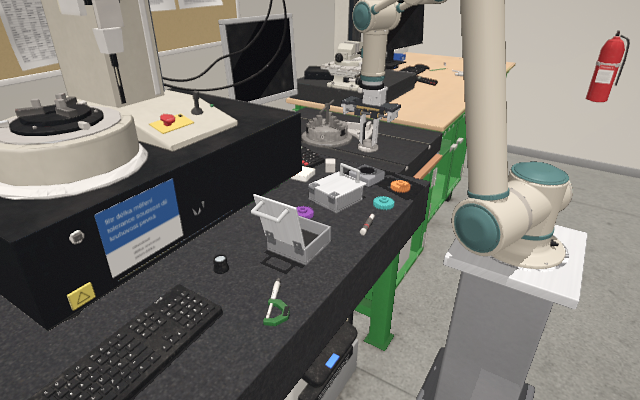

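The side view shows the flange held level over the reader at about px (368,145), with the first case shut and the bystanders in place. The flange is centred at about (0.512, -0.12), with its underside near z = 0.117. That is about 8 cm above the glass, so I'm handing in.

```bash
python3 -c "
from workcell import manip
print(manip.close_job())"
```

```text
the job is handed in; nothing more can be done
None
```

The job is handed in. I swung the gear's cassette shut by its bar, opened the other flap to about 1.8 rad, and lifted the flange out by its hub. I then held it over the code reader, and the run took about 17 s of the 72 s allowed.

Last checks before handing in:
- **Flange:** it is in the fingers with the opening at 33 mm. It is centred within about 3 mm of the window, level and hub up. Its underside is about 81 mm above the glass, and the arm is at rest.
- **Gear cassette:** the flap measures flat, with a slope below 0.01. I did not look at the gear after shutting the flap over it, and nothing touched it directly.
- **Bystanders:** the network positions changed by 6 mm or less, which is about its own error.

No check failed. The only disagreement came from the networks: a few secondary "loupe" and "plug_gauge" reports fell on the reader or the held flange, and I discounted them as false. The network's flange and reader positions sat 1–3 cm off in y in the side and wrist views, because it reports only the visible surface. For the centring I used the depth fit instead.

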